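# Fit a filter element and snap the housing cover shut

### The job

Press the thumb latch of the filter housing so that its sprung cover pops open, lower the new filter element knob-up into the round well until it sits fully home, then push the cover down until the latch snaps and holds it shut. Press the latch and the cover gently, by feel, never hard enough to break the plastic, do not jam or drop the element, and leave the other things on the bench alone.

Things in the scene. Friction and masses are not known exactly. Their poses are not given: they have to be found in the camera images.
- housing: Aluminium filter housing bolted to the bench. Origin: centre of its underside, z up; its FRONT (latch side) faces its own -x, the cover's hinge is at its back (+x). Block 110 (x) by 90 (y) by 62 mm high on a 136 x 100 mm foot plate; brass ports stick out 30 mm from both y sides. A round well 43 mm wide opens in its top under the grey hinged cover.
- pad_spot (a point): Point fixed to the housing, 69 mm above the bench, at x = -102, y = 0 mm of the housing, axes as the housing's. The black ribbed thumb pad of the rocker latch (level, 26 mm along x, 34 mm along y) is centred here, but its top's true height differs from housing to housing, 66 to 73 mm above the bench: find it by touch.
- latch (a joint): Angle of the thumb latch (rad), turned by pressing its pad down: 0 at rest, about 0.16 (6 to 7 mm of pad travel) lets go of the cover, 0.19 (8 mm) is a hard stop. Spring force 1.5 N rising to 6 N. Hold it down until the cover has begun to swing up; the cover then opens by itself. The latch springs back when let go.
- cover (a joint): Angle of the cover about its hinge (rad): 0 level; held by the latch it rests at 0 to 0.07 (as the latch's height has it); sprung fully open it stays at 1.75, leaning slightly back. Grey plastic box lid, hollow beneath, 110 mm from hinge line to front, 84 mm wide, flat top 38 mm above the hinge line (104 mm above the bench when shut). It shuts over a seated element only.
- cover_top (a point): Point on the cover's outer (top) face, 100 mm from the hinge line, 10 mm short of the front edge, mid-width; moves with the cover. Its x runs from front to hinge, z out of the outer face. To shut, push the cover over from behind, then down here: spring 1 to 2 N, in the last 10 mm 5 to 12 N more until it snaps under the latch; hard stop 1 to 8 mm lower. Not caught, it springs open.
- hinge (a point): Middle of the cover's hinge line, 66 mm above the bench, at x = 58, y = 0 mm of the housing; the hinge line runs along the housing's y. Axes as the housing's.
- well (a point): Centre of the well's flat floor, 16 mm above the bench, at x = -8, y = 0 mm of the housing, axes as the housing's. The well is 43 mm wide and 46 mm deep, its mouth (62 mm above the bench) chamfered 2 mm.
- element_mid (a point): Loose new filter element standing on the bench, 0.1 to 0.15 kg: pale paper cylinder with black end bands, 40 mm wide, 44 mm high, and on it a black round grip knob 19 mm wide, 34 mm high; 78 mm in all. Point on its axis, half-way up (39 mm); z up. Seated, it is 39 mm above the well's floor, the knob's top 94 mm above the bench; grip the knob near its top so the fingertips clear the housing.
- spanner: Steel open-ended spanner lying on the bench, 170 mm long; leave it alone. Origin: underside centre.
- sealant: White jar with a black cap, 52 mm wide, 100 mm high; leave it alone. Origin: underside centre.
- fitting: Turned brass pipe fitting standing on the bench, 28 mm wide, 40 mm high; leave it alone. Origin: underside centre.
There are look-alikes about, which are no part of the job. There is more than one size of the housing; the job needs the larger.

How it is judged:
On the way, in this order (a step that is already met when the one before it is completed fails the run):
1. the latch is pressed by the fingers until it lets the cover go (value of joint each of latch, cover above 0.12 rad and contact force between the fingers and latch above 0.5 N).
2. the cover has sprung open, with the element not yet in the well (value of joint cover above 1.4 rad and horizontal distance between element_mid and well above 0.05 m), for 0.1 s.
3. the element sits fully home in the well, upright, with the cover still open (horizontal distance between element_mid and well below 0.005 m and z of element_mid in the frame of well below 0.042 m and angle between element_mid's own z axis and vertical below 0.1 rad and value of joint cover above 1 rad), for 0.2 s.
At the end, for the whole second after the job is handed in: The cover is shut (below 0.085 rad), at rest and held by the latch, which has sprung back (below 0.08 rad); the element is in the well, upright within 0.1 rad, on its axis within 5 mm and down on the floor within 3 mm (value of joint cover below 0.085 rad and velocity of joint cover below 0.05 rad/s and value of joint latch below 0.08 rad and horizontal distance between element_mid and well below 0.005 m and z of element_mid in the frame of well below 0.042 m and angle between element_mid's own z axis and vertical below 0.1 rad); the robot touches nothing.
It fails at once if the thumb latch is pressed harder than 16 N (contact force between any of the fingers, the arm and latch above 16 N).
It fails at once if the cover is pressed harder than 25 N (contact force between any of the fingers, the arm and cover above 25 N).
It fails at once if the element is rammed or dropped into the housing (over 30 N) (contact force between element and housing above 30 N).
It fails at once if the spanner, the jar or the fitting is shifted by more than 20 mm (distance of any of spanner, sealant, fitting from where it was at the start of the episode above 0.02 m).
It also fails if it takes over 69 s, if anything falls off the work surface, if the arm or the gripper's body presses on something with over 40 N, if the wrist force passes 120 N, or if a joint passes its speed limit or range.

### The arm

A 6-joint arm with a two-finger parallel gripper is mounted at the origin on the work surface. World frame = base frame: x ahead of the robot, y to its left, z up, the work surface at z = 0. Lengths are in m, angles in rad, forces in N, time in s.
With the tool pointing down it reaches from about 0.35 to 0.975 m from the base axis. Payload 4.9 kg.
Tool frame: the origin (TCP) lies on the mounting face of the last link; the fingertips stand 173 mm ahead of it and the grasp point (between the pads) lies 155 mm ahead of it (tcp_to_grasp is the distance from the TCP to the grasp point, in m); z points along the fingers, y is the line along which they close (so a half turn about z gives the same grasp; the last joint's range is limited). The gripper opens to 85 mm and grips with 20 to 120 N. Pads are 22 mm wide; open, the fingers measure 114 mm over their backs; the gripper's body (76 mm by 85 mm) begins 54 mm behind the grasp point. The pads swing forward as they close: fully open they stand 13 mm farther back than shut.
Start: joints at [1.092, 0.053, 1.613, -0, 1.476, -0.119], TCP at [0.22, 0.585, 0.405] pointing down, gripper open.
Joint ranges: [-3.01, 3.01], [-1.01, 2.22], [0.06, 2.58], [-1.02, 4.17], [0.09, 2.62], [-3.14, 3.14]. Speed limits (rad/s): [2.57, 2.57, 3.14, 3.14, 3.14, 3.14].

### API

Orientations are given as a rotation vector (axis times angle).
In Python, from station import get_obs, get_image, calibration, finish_job, tcp_to_grasp gives the robot as it stands. The module is installed in compiled form; this text tells all that it offers.
- The arm moves only by the tool arm_command, never from a script. Its argument "plan" is a list that holds one entry, the list of rows, each a list of 6 numbers: the shift along the tool's x, y, z in cm, then the turn, a rotation vector about the tool's x, y, z in rad. A call has 1 to 12 rows; each row is the pose to reach, as a shift and turn from the pose commanded when the call began, along the tool's axes at that moment; what a row does not reach only later rows make up. A row lasts 1/12 s, in which the tool goes at most 41.7 mm and 7.16 degrees, less where a joint would pass 70% of its speed; a pose out of reach is approached as far as the arm can. A call with a gripper value outside its range is refused whole. "gripper" is the closure, from -1 (fully open) to 1 (shut), set as the call begins (left out, the last holds). The fingers move at their own pace and stop on an object; "force" is the grip in N (left out, the last holds). Time passes only in rows, so rows that repeat a pose let the fingers close. It gives the time, the measured TCP pose, the force, the opening and the grip force at its end, in the units of the state.
- get_obs(): the state, without advancing time (a new reading comes with each control period).
- get_image(name): name is "scene" or "top" or "wrist"; returns (picture, depth): 420x560x3 uint8, blue, green, red; 420x560 float32, m along the optical axis (not along the pixel's ray), 0 where there is no reading.
- calibration(name): a dict with "fx", "fy", "cx", "cy" (pixels), "dist" ([k1, k2, p1, p2, k3] as OpenCV has them; the pictures are not rectified), "pose" (4x4, takes a point from camera to world coordinates). Camera axes: x right, y up, looking along -z (the intrinsics and any distortion apply to the point x, -y, -z); pixel columns grow to the right and rows downward; lengths in m; the calibration is good to about 2 mm. A picture is of the moment at which its call begins: read the wrist's pose just before it. calibration takes no time and is no camera call; for the wrist camera it gives the pose at the moment of the call.
- finish_job(): hands the job in; it is judged then, once.
The state is a dict: "t": time; "q": joint angles; "dq": joint speeds; "effort": joint torques, N m; "tool_pos": TCP position; "tool_rot": TCP orientation; "contact_force": force on the tool from outside, world axes, zero at the start; "wrist_torque": the same for the moment, N m; "opening": finger opening in m; "grip_force": force on a finger pad.
Only numpy, scipy, OpenCV 4.12 (cv2) and the standard library are available. Lean on these libraries where they do the work, as an engineer would, in place of code of your own. Each camera call takes 0.05 s, during which the arm holds its last target. There are 200 camera calls.

## Working session

There is one attempt and no reset: what is moved stays moved. The work goes in short steps, Python scripts to look and compute and a tool call to move; the robot and the scene stay as the last step left them, time stands still between calls to the robot, and variables do not carry over. Pictures are saved under pics/ and viewed, at most 10 in all, crops included, and the job is handed in when it is done.

Besides the shell and the picture viewer there is one more tool, called after "Request:" as name([rows], argument=value, ...), one row to a line, values as JSON. arm_command: Moves the arm, as the interface text tells. Its arguments: {"type":"object","properties":{"plan":{"type":"array"},"gripper":{"type":"number"},"force":{"type":"number"}},"required":["plan"]}

```bash
mkdir -p pics; cat > h.py <<'E'
import numpy as np, cv2
from scipy.spatial.transform import Rotation as R
from station import *
def grab(n):
    c=calibration(n); im,d=get_image(n); return im,d,c
def cloud(d,c):
    h,w=d.shape
    u,v=np.meshgrid(np.arange(w),np.arange(h))
    K=np.array([[c['fx'],0,c['cx']],[0,c['fy'],c['cy']],[0,0,1]])
    p=cv2.undistortPoints(np.stack([u,v],-1).reshape(-1,1,2).astype(np.float64),K,np.array(c['dist'])).reshape(h,w,2)
    P=np.stack([p[...,0]*d,-p[...,1]*d,-d],-1); T=np.array(c['pose'])
    W=P@T[:3,:3].T+T[:3,3]; W[d<=0]=np.nan; return W
def project(P,c):
    T=np.array(c['pose']); q=(np.atleast_2d(P)-T[:3,3])@T[:3,:3]; q=q*[1,-1,-1]
    K=np.array([[c['fx'],0,c['cx']],[0,c['fy'],c['cy']],[0,0,1]])
    return cv2.projectPoints(q,np.zeros(3),np.zeros(3),K,np.array(c['dist']))[0].reshape(-1,2)
E
python3 - <<'E'
from h import *
for n in ('top','scene'):
    im,d,c=grab(n); cv2.imwrite(f'pics/{n}0.png',im); np.savez(f'{n}0.npz',im=im,d=d,W=cloud(d,c))
    print(n,np.round(c['pose'],3).tolist(),c['fx'],c['dist'])
o=get_obs(); print({k:np.round(v,3).tolist() for k,v in o.items()}, tcp_to_grasp)
E
```

```text
top [[-0.022, 0.992, -0.127, 0.435], [-1.0, -0.025, -0.018, -0.119], [-0.021, 0.127, 0.992, 0.975], [0.0, 0.0, 0.0, 1.0]] 423.96760030669833 [-0.05413558  0.          0.          0.          0.        ]
scene [[0.517, -0.479, 0.709, 1.29], [0.855, 0.267, -0.444, -0.55], [0.023, 0.836, 0.548, 0.677], [0.0, 0.0, 0.0, 1.0]] 495.2966452665578 [-0.03723156  0.          0.          0.          0.        ]
{'t': 0.1, 'q': [1.092, 0.053, 1.614, -0.0, 1.476, -0.119], 'dq': [0.0, -0.001, -0.003, -0.0, 0.0, 0.001], 'effort': [-0.0, -39.491, -37.136, -0.0, 0.004, 0.0], 'tool_pos': [0.22, 0.585, 0.404], 'tool_rot': [-0.562, -3.09, 0.003], 'contact_force': [0.357, 0.454, 0.0], 'wrist_torque': [-0.015, 0.008, 0.005], 'grip_force': 0.0, 'opening': 0.086} 0.1547
```

View pics/top0.png

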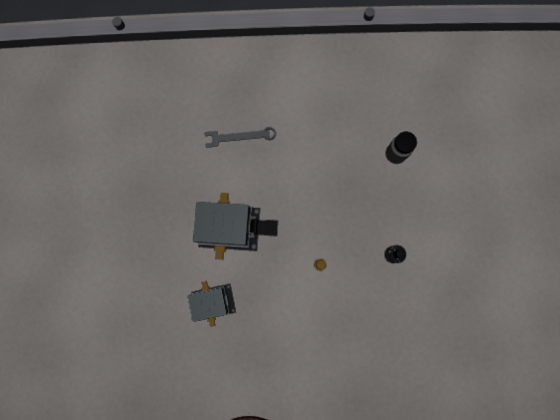

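View pics/scene0.png

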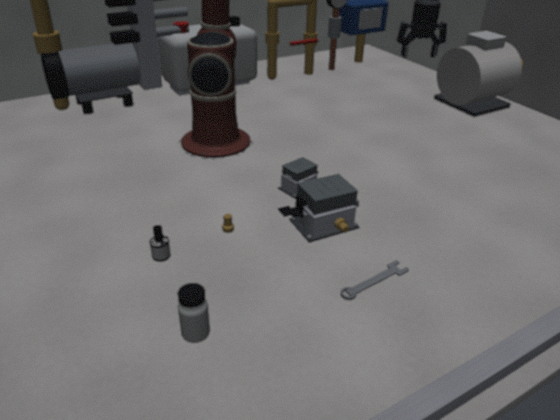

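The top view shows the large housing at about (225,225), with its latch pad to the right at (268,228). The small look-alike is at (210,303), the element at (396,254), the fitting at (320,265), the jar at (403,145) and the spanner at (240,136). The scene view agrees.

```bash
python3 - <<'E'
from h import *
Z=np.load('top0.npz'); W=Z['W'].copy(); im=Z['im']
def sel(r,z0,z1):
    x0,x1,y0,y1=r; w=W[y0:y1,x0:x1].reshape(-1,3); w=w[np.isfinite(w).all(1)]; return w[(w[:,2]>z0)&(w[:,2]<z1)]
def rect(w): 
    r=cv2.minAreaRect((w[:,:2]*1000).astype(np.float32)); return np.round(r[0],1),np.round(r[1],1),round(r[2],1)
print('bench z',np.nanmedian(W[300:400,300:400,2]))
cov=sel((180,265,185,265),0.09,0.12); print('cover',rect(cov),np.median(cov,0),len(cov))
foot=sel((180,265,185,265),0.003,0.02);print('foot',rect(foot))
pad=sel((255,285,212,245),0.05,0.085); print('pad',rect(pad),np.median(pad,0),len(pad))
for n,r,z0,z1 in (('elem knob',(375,420,235,275),.066,.09),('elem body',(375,420,235,275),.035,.055),('fit',(305,335,250,280),.02,.06),('jar',(380,425,125,170),.085,.12),('span',(195,285,120,155),.004,.03)):
    w=sel(r,z0,z1); 
    if len(w): print(n,rect(w),np.round(np.median(w,0),4),len(w))
# ports
Z2=np.load('scene0.npz')
for n,(W_,im_,box) in {'top':(Z['W'],im,(180,265,185,265)),'scene':(Z2['W'],Z2['im'],(280,365,170,240))}.items():
    x0,x1,y0,y1=box; hsv=cv2.cvtColor(im_,cv2.COLOR_BGR2HSV)[y0:y1,x0:x1]
    m=(hsv[...,1]>110)&(hsv[...,2]>60); w=W_[y0:y1,x0:x1][m]; w=w[np.isfinite(w).all(1)]
    print(n,'brass',len(w))
    for s in (w[:,0]>np.median(cov[:,0]),w[:,0]<np.median(cov[:,0])):
        if s.any(): print(np.round(np.median(w[s],0),4),np.round(w[s].min(0),3),np.round(w[s].max(0),3))
W=Z2['W']; print('scene:')
for n,r,z0,z1 in (('cover',(290,365,170,215),.095,.12),('pad',(275,303,200,222),.055,.08),('knob',(145,175,220,265),.07,.09)):
    w=sel(r,z0,z1)
    if len(w): print(n,rect(w),np.round(np.median(w,0),4),len(w))
E
```

```text
bench z 0.00046220327498780467
cover (array([524.9,  31.1]), array([127.9,  84.4]), 85.2) [0.52467676 0.03801823 0.10444078] 2198
foot (array([534. ,  54.8]), array([195. , 184.2]), 88.9)
pad (array([520.4, -51.5]), array([51.6, 38.3]), 83.8) [ 0.51740143 -0.05428595  0.06594295] 333
elem knob (array([ 455.9, -333.9]), array([17.1, 17.8]), 1.4) [ 0.4559 -0.3337  0.0782] 74
elem body (array([ 455.8, -333.9]), array([39.9, 37.1]), 88.0) [ 0.455  -0.3288  0.0442] 197
fit (array([ 434.9, -169.4]), array([17.6, 17.5]), 88.0) [ 0.435  -0.1691  0.0403] 66
jar (array([ 691. , -354.2]), array([45.3, 46.6]), 86.0) [ 0.6896 -0.3533  0.0997] 410
span (array([737.9,   6.5]), array([ 76.2, 203.4]), 5.9) [0.7423 0.0155 0.0069] 544
top brass 181
[0.5888 0.0434 0.0384] [0.579 0.035 0.033] [0.601 0.054 0.045]
[0.4703 0.0541 0.0393] [0.455 0.043 0.032] [0.482 0.067 0.054]
scene brass 84
[0.5856 0.0397 0.0386] [0.572 0.032 0.031] [0.602 0.054 0.045]
scene:
cover (array([525.6,  37.7]), array([111.5,  89.4]), 85.3) [0.5335 0.0314 0.1052] 1150
pad (array([518.1, -54.1]), array([49.2, 35. ]), 86.3) [ 0.5222 -0.0523  0.0668] 246
knob (array([ 457.1, -336.8]), array([17.2, 19.4]), 41.1) [ 0.4598 -0.3366  0.0783] 70
```

```bash
python3 - <<'E'
from h import *
ang=np.deg2rad(85.1); xh=np.array([np.cos(ang),np.sin(ang)]); yh=np.array([-xh[1],xh[0]])
o=np.array([.525,.035])
for n,box in (('top',(170,290,180,270)),('scene',(270,370,165,245))):
    Z=np.load(n+'0.npz'); W=Z['W'][box[2]:box[3],box[0]:box[1]].reshape(-1,3); W=W[np.isfinite(W).all(1)]
    a=(W[:,:2]-o)@xh*1000; b=(W[:,:2]-o)@yh*1000; z=W[:,2]*1000
    for nm,lo,hi in (('cover',98,112),('pad',60,73)):
        k=(z>lo)&(z<hi)&(abs(b)<75)&(abs(a)<120)
        if nm=='pad': k&=(a<-70)
        print(n,nm,k.sum(),'a',np.percentile(a[k],[0,1,3,50,97,99,100]).round(1),'b',np.percentile(b[k],[0,1,3,50,97,99,100]).round(1),'z',np.percentile(z[k],[5,50,95]).round(1))
        if nm=='cover':
            # yaw by side edge fit: max/min b per a bin
            A=np.arange(-40,50,8); lo_=[b[k&(abs(a-t)<4)].min() for t in A]; hi_=[b[k&(abs(a-t)<4)].max() for t in A]
            print(' edges',np.round(lo_,1),np.round(hi_,1),np.rad2deg(np.polyfit(A,lo_,1)[0]),np.rad2deg(np.polyfit(A,hi_,1)[0]))
            B=np.arange(-35,36,7); f=[a[k&(abs(b-t)<4)].min() for t in B]; g=[a[k&(abs(b-t)<4)].max() for t in B]; print(' ends',np.round(f,1),np.round(g,1))
            P=W[k]; c=np.linalg.lstsq(np.c_[a[k],b[k],np.ones(k.sum())],z[k],rcond=None)[0]; print(' plane',c)
E
```

```text
top cover 2140 a [-50.9 -50.2 -48.3   3.7  56.4  58.6  60.1] b [-42.5 -41.3 -39.5   0.5  39.5  41.2  41.8] z [101.8 104.5 107.1]
 edges [-41.  -40.5 -42.5 -41.6 -41.  -40.7 -42.1 -42.1 -41.3 -41.1 -40.5 -42.2] [40.6 41.2 41.5 41.8 40.6 41.3 41.3 41.8 40.6 41.  41.5 41.8] -0.17364074120156184 0.26018874327536756
 ends [-50.6 -50.8 -50.9 -50.  -50.9 -50.9 -49.7 -50.1 -50.4 -50.7 -50.8] [59.5 58.4 58.7 60.1 59.7 58.6 59.9 59.2 58.7 59.6 59.5]
 plane [-9.44510294e-03 -1.49023459e-03  1.04541243e+02]
top pad 232 a [-112.  -111.8 -111.2  -96.1  -74.8  -71.7  -70.3] b [-17.1 -16.9 -16.    0.4  15.5  16.1  16.8] z [60.5 66.6 69.6]
scene cover 1078 a [-53.1 -52.1 -51.3  -2.3  54.   56.9  58.7] b [-44.6 -43.6 -42.4  -7.   38.9  41.3  44.4] z [100.3 105.3 107.4]
 edges [-43.6 -42.8 -44.6 -43.5 -43.3 -42.4 -44.6 -44.  -42.2 -43.6 -43.8 -44.5] [42.4 42.5 43.  39.3 42.8 44.3 40.7 41.1 39.9 40.7 41.7 44.4] -0.2617212130782554 -0.1742979968211476
 ends [-52.7 -52.9 -52.4 -52.5 -52.2 -51.4 -52.3 -51.7 -51.9 -52.1 -53.1] [58.5 56.9 58.  57.8 58.3 58.3 56.5 58.  57.3 57.2 56.3]
 plane [-1.07862974e-03  1.90274438e-02  1.05058202e+02]
scene pad 148 a [-113.7 -113.4 -113.   -97.   -70.8  -70.1  -70. ] b [-18.3 -18.2 -17.7  -3.7  15.   16.3  16.4] z [60.5 67.2 69.2]
```

```bash
cat >> h.py <<'E'
ANG=np.deg2rad(85.1); XH=np.array([np.cos(ANG),np.sin(ANG)]); YH=np.array([-XH[1],XH[0]]); O=np.array([.525,.0355])
def hp(a,b=0): return O+(a*XH+b*YH)/1000
def delta(xy,z,ydir=None,tool=None):
    """tool-frame shift (cm) and turn for TCP at xy,z pointing down with tool y along ydir"""
    o=get_obs(); M=R.from_rotvec(o['tool_rot']).as_matrix()
    s=M.T@(np.r_[xy,z]-o['tool_pos'])*100
    if tool is None:
        y=np.r_[ydir,0]; zz=np.array([0,0,-1.]); tool=np.c_[np.cross(y,zz),y,zz]
    print('pos',o['tool_pos'].round(4),'F',np.round(o['contact_force'],2),'q',np.round(o['q'],2),'| shift cm',s.round(2),'turn',R.from_matrix(M.T@tool).as_rotvec().round(3))
E
python3 -c "
from h import *
delta(hp(-105),.295,-YH)"
```

```text
pos [0.22   0.5848 0.4036] F [0.36 0.45 0.  ] q [ 1.09  0.05  1.61 -0.    1.48 -0.12] | shift cm [-50.74 -50.76  10.94] turn [-2.000e-03  1.000e-03  1.297e+00]
```

Request:
arm_command([
  [[-50.7,-50.8,2,0,0,1.297],[-50.7,-50.8,2,0,0,1.297],[-50.7,-50.8,2,0,0,1.297],[-50.7,-50.8,2,0,0,1.297],[-50.7,-50.8,2,0,0,1.297],[-50.7,-50.8,2,0,0,1.297],[-50.7,-50.8,2,0,0,1.297],[-50.7,-50.8,2,0,0,1.297],[-50.7,-50.8,2,0,0,1.297],[-50.7,-50.8,2,0,0,1.297],[-50.7,-50.8,2,0,0,1.297],[-50.7,-50.8,2,0,0,1.297]],
], gripper=1, force=30)

```text
t: 1.1
tool_pos: [0.426, 0.1275, 0.3905]
tool_rot: [2.317, 2.122, 0.0]
contact_force: [0.0, 0.1, 0.2]
opening: 0.0003
grip_force: 0.0
```

```bash
python3 -c "
from h import *
delta(hp(-105),.260,-YH)"
```

```text
pos [0.426  0.1275 0.3905] F [0.03 0.06 0.21] q [ 0.12 -0.39  2.03  0.    1.51  0.21] | shift cm [-18.8   10.69  13.04] turn [ 0.    -0.    -0.002]
```

Request:
arm_command([
  [[-18.8,10.7,2,0,0,0],[-18.8,10.7,2,0,0,0],[-18.8,10.7,2,0,0,0],[-18.8,10.7,2,0,0,0],[-18.8,10.7,2,0,0,0],[-18.8,10.7,2,0,0,0],[-18.8,10.7,6,0,0,0],[-18.8,10.7,10,0,0,0],[-18.8,10.7,13,0,0,0],[-18.8,10.7,13,0,0,0],[-18.8,10.7,13,0,0,0],[-18.8,10.7,13,0,0,0]],
])

```text
t: 2.1
tool_pos: [0.5171, -0.0669, 0.2627]
tool_rot: [2.313, 2.123, 0.002]
contact_force: [0.8, -0.4, 0.5]
opening: -0.0003
grip_force: 0.0
```

```bash
python3 -c "
from h import *
delta(hp(-105),.248,-YH)
im,d,c=grab('scene'); cv2.imwrite('pics/s1.png',cv2.resize(im[100:260,200:400],None,fx=3,fy=3))"
```

```text
pos [ 0.5171 -0.0669  0.2627] F [ 0.78 -0.38  0.49] q [-0.27 -0.06  1.98  0.    1.23 -0.19] | shift cm [-0.23 -0.09  1.47] turn [ 0.002  0.    -0.   ]
```

View pics/s1.png

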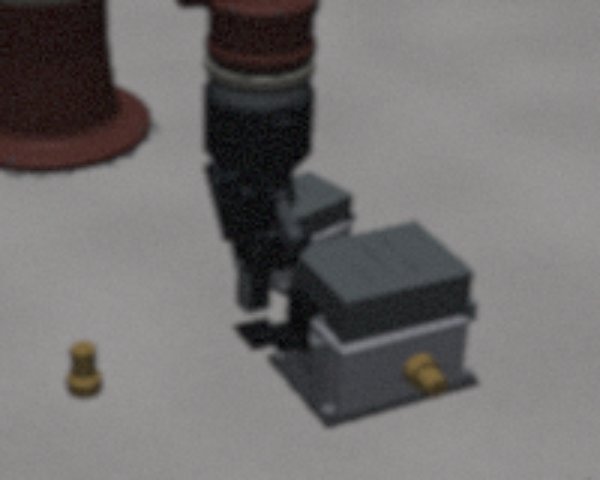

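The closed fingertips at (255,300) in the crop stand right above the latch pad at (262,330). I'll creep down.

Request:
arm_command([
  [[-0.2,0,0.6,0,0,0],[-0.2,0,1.1,0,0,0],[-0.2,0,1.1,0,0,0],[-0.2,0,1.1,0,0,0],[-0.2,0,1.1,0,0,0]],
])

```text
t: 2.57
tool_pos: [0.5163, -0.069, 0.25]
tool_rot: [2.315, 2.124, 0.0]
contact_force: [0.1, -0.2, 0.3]
opening: -0.0001
grip_force: 0.0
```

Request:
arm_command([
  [[0,0,0.1,0,0,0],[0,0,0.2,0,0,0],[0,0,0.3,0,0,0],[0,0,0.3,0,0,0]],
])

```text
t: 2.9
tool_pos: [0.5161, -0.0689, 0.2465]
tool_rot: [-2.315, -2.124, 0.0]
contact_force: [-0.7, 0.6, 0.4]
opening: -0.0001
grip_force: 0.0
```

Request:
arm_command([
  [[0,0,0.1,0,0,0],[0,0,0.2,0,0,0],[0,0,0.2,0,0,0],[0,0,0.2,0,0,0]],
])

```text
t: 3.23
tool_pos: [0.5162, -0.0689, 0.2447]
tool_rot: [-2.315, -2.124, 0.0]
contact_force: [0.5, 0.1, -0.4]
opening: 0.0002
grip_force: 0.0
```

Request:
arm_command([
  [[0,0,0.1,0,0,0],[0,0,0.15,0,0,0],[0,0,0.15,0,0,0],[0,0,0.15,0,0,0]],
])

```text
t: 3.57
tool_pos: [0.5162, -0.0689, 0.2432]
tool_rot: [-2.315, -2.124, 0.0]
contact_force: [0.1, 0.4, -0.1]
opening: -0.0001
grip_force: 0.0
```

Request:
arm_command([
  [[0,0,0.1,0,0,0],[0,0,0.15,0,0,0],[0,0,0.15,0,0,0],[0,0,0.15,0,0,0]],
])

```text
t: 3.9
tool_pos: [0.5162, -0.0689, 0.2417]
tool_rot: [-2.315, -2.124, 0.0]
contact_force: [0.5, -0.4, -0.6]
opening: -0.0001
grip_force: 0.0
```

Request:
arm_command([
  [[0,0,0.1,0,0,0],[0,0,0.15,0,0,0],[0,0,0.15,0,0,0],[0,0,0.15,0,0,0]],
])

```text
t: 4.23
tool_pos: [0.5163, -0.0689, 0.2403]
tool_rot: [2.315, 2.124, -0.0]
contact_force: [-0.7, -0.4, 1.1]
opening: 0.0002
grip_force: 0.1
```

Request:
arm_command([
  [[0,0,0.1,0,0,0],[0,0,0.15,0,0,0],[0,0,0.15,0,0,0],[0,0,0.15,0,0,0]],
])

```text
t: 4.57
tool_pos: [0.5163, -0.0691, 0.239]
tool_rot: [2.314, 2.124, -0.0]
contact_force: [-1.2, -2.0, 1.4]
opening: 0.0001
grip_force: 1.1
```

Request:
arm_command([
  [[0,0,0.1,0,0,0],[0,0,0.15,0,0,0],[0,0,0.15,0,0,0],[0,0,0.15,0,0,0]],
])

```text
t: 4.9
tool_pos: [0.5164, -0.0691, 0.2375]
tool_rot: [2.314, 2.123, 0.0]
contact_force: [0.6, -2.2, 2.5]
opening: 0.0001
grip_force: 1.5
```

Request:
arm_command([
  [[0,0,0.1,0,0,0],[0,0,0.15,0,0,0],[0,0,0.15,0,0,0],[0,0,0.15,0,0,0]],
])

```text
t: 5.23
tool_pos: [0.5164, -0.069, 0.236]
tool_rot: [2.314, 2.123, 0.0]
contact_force: [-0.3, -3.6, 3.4]
opening: 0.0
grip_force: 1.8
```

Request:
arm_command([
  [[0,0,0.1,0,0,0],[0,0,0.15,0,0,0],[0,0,0.15,0,0,0],[0,0,0.15,0,0,0]],
])

```text
t: 5.57
tool_pos: [0.5164, -0.069, 0.2344]
tool_rot: [2.315, 2.123, 0.0]
contact_force: [0.3, -4.5, 3.4]
opening: 0.0001
grip_force: 2.0
```

Request:
arm_command([
  [[0,0,0.1,0,0,0],[0,0,0.1,0,0,0],[0,0,0.1,0,0,0]],
])

```text
t: 5.82
tool_pos: [0.5164, -0.0691, 0.2335]
tool_rot: [2.314, 2.123, 0.0]
contact_force: [0.3, -4.9, 4.6]
opening: 0.0003
grip_force: 2.6
```

```bash
cat > cov.py <<'E'
from h import *
for n,box in (('top',(170,290,150,270)),('scene',(250,400,90,245))):
    im,d,c=grab(n); W=cloud(d,c)[box[2]:box[3],box[0]:box[1]].reshape(-1,3); W=W[np.isfinite(W).all(1)]
    a=(W[:,:2]-O)@XH*1000; b=(W[:,:2]-O)@YH*1000; z=W[:,2]*1000
    k=(abs(b)<40)&(a>-45)&(a<140)&(z>75)
    print(n,k.sum(),'a',np.percentile(a[k],[1,50,99]).round(0),'z',np.percentile(z[k],[1,50,99]).round(0))
o=get_obs(); print(o['t'],o['tool_pos'].round(4),o['contact_force'].round(2))
E
python3 cov.py
```

```text
top 1221 a [-44.  40.  78.] z [ 99. 124. 402.]
scene 596 a [-28.  -9.  75.] z [ 94. 150. 167.]
5.9167 [ 0.5164 -0.0691  0.2335] [ 0.05 -4.91  3.88]
```

Request:
arm_command([
  [[0,0,0,0,0,0],[0,0,0,0,0,0],[0,0,0,0,0,0],[0,0,0,0,0,0],[0,0,0,0,0,0]],
])

```text
t: 6.33
tool_pos: [0.5163, -0.0691, 0.2335]
tool_rot: [2.314, 2.123, 0.0]
contact_force: [0.1, -5.7, 4.9]
opening: 0.0001
grip_force: 2.7
```

```bash
python3 cov.py; python3 -c "
from h import *
im,d,c=grab('scene'); cv2.imwrite('pics/s2.png',cv2.resize(im[100:260,200:400],None,fx=3,fy=3))"
```

```text
top 581 a [-45.  86. 102.] z [ 76. 140. 403.]
scene 965 a [ 62.  95. 114.] z [ 76. 129. 182.]
6.4333 [ 0.5164 -0.0691  0.2335] [ 0.63 -5.18  5.01]
```

View pics/s2.png

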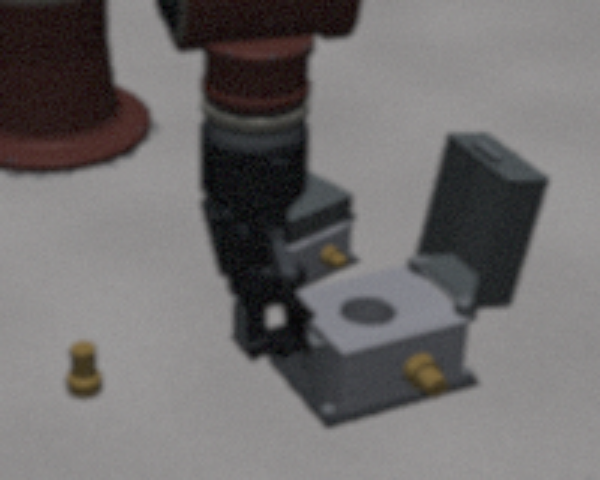

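The cover stands open and the well is visible at (368,310) in the crop. Next I lift, open the gripper and move to the element.

Request:
arm_command([
  [[0,0,-3,0,0,0],[0,0,-7,0,0,0],[0,0,-11,0,0,0],[0,0,-12,0,0,0],[0,0,-12,0,0,0]],
], gripper=-1)

```text
t: 6.9
tool_pos: [0.517, -0.0684, 0.357]
tool_rot: [2.312, 2.122, 0.008]
contact_force: [0.1, 0.8, 0.8]
opening: 0.0605
grip_force: 0.0
```

```bash
python3 -c "
from h import *
delta(np.array([.4564,-.3352]),.33,-YH)"
```

```text
pos [ 0.517  -0.0684  0.357 ] F [0.11 0.81 0.77] q [-0.27 -0.17  1.9   0.    1.4  -0.19] | shift cm [-27.1   -3.77   2.64] turn [ 0.006 -0.001 -0.   ]
```

Request:
arm_command([
  [[-27,-3.8,0,0,0,0],[-27,-3.8,0,0,0,0],[-27,-3.8,0,0,0,0],[-27,-3.8,0,0,0,0],[-27,-3.8,0,0,0,0],[-27,-3.8,0,0,0,0],[-27,-3.8,0,0,0,0],[-27,-3.8,0,0,0,0],[-27,-3.8,0,0,0,0],[-27,-3.8,0,0,0,0]],
])

```text
t: 7.73
tool_pos: [0.455, -0.3336, 0.3509]
tool_rot: [-2.311, -2.121, -0.002]
contact_force: [-0.7, 0.3, -0.5]
opening: 0.0855
grip_force: 0.0
```

```bash
python3 - <<'E'
from h import *
delta(np.array([.4564,-.3352]),.33,-YH)
im,d,c=grab('wrist'); W=cloud(d,c); cv2.imwrite('pics/w1.png',im)
k=np.isfinite(W).all(-1)&(np.hypot(W[...,0]-.4564,W[...,1]+.3352)<.035)
for lo,hi in ((.066,.09),(.035,.055)):
    P=W[k&(W[...,2]>lo)&(W[...,2]<hi)]
    if len(P): print(len(P),cv2.minEnclosingCircle((P[:,:2]*1000).astype(np.float32)),np.median(P,0),P[:,:2].min(0),P[:,:2].max(0))
im,d,c=grab('top'); W=cloud(d,c); np.savez('top1.npz',im=im,W=W,d=d)
# well: points in mouth region below 60mm
x0,x1,y0,y1=170,290,180,270
w=W[y0:y1,x0:x1].reshape(-1,3); w=w[np.isfinite(w).all(1)]; a=(w[:,:2]-O)@XH*1000; b=(w[:,:2]-O)@YH*1000; z=w[:,2]*1000
k=(np.hypot(a+8,b)<28)&(z<56); P=np.c_[a[k],b[k]].astype(np.float32); print(len(P),cv2.minEnclosingCircle(P),np.median(z[k]))
E
```

```text
pos [ 0.455  -0.3336  0.3509] F [-0.71  0.26 -0.47] q [-0.76 -0.05  1.81  0.    1.39 -0.68] | shift cm [-0.16  0.16  2.09] turn [-0.003 -0.004 -0.   ]
535 ((456.29888916015625, -334.20660400390625), 9.610194206237793) [ 0.45624028 -0.33246188  0.07816154] [ 0.44729824 -0.34346065] [ 0.46511609 -0.32480033]
1145 ((456.22247314453125, -334.30047607421875), 20.178054809570312) [ 0.45723745 -0.3272128   0.04433493] [ 0.43611684 -0.35285127] [ 0.47571786 -0.31431322]
295 ((-3.9591307640075684, -0.8263463973999023), 21.284282684326172) 16.483065199068836
```

View pics/w1.png

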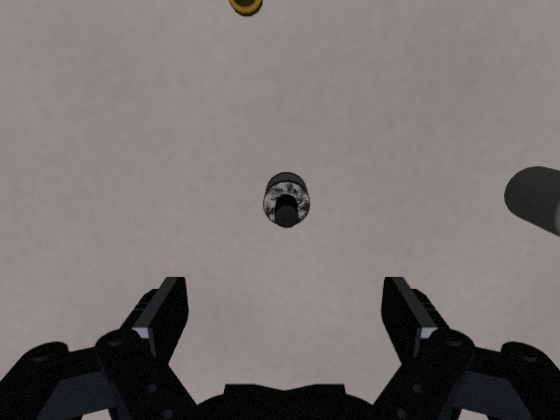

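The wrist view shows the element at (287,203), between the fingers, with its knob at (287,215). It measures (0.4563, -0.3343).

```bash
python3 -c "
from h import *
delta(np.array([.4563,-.3343]),.226,-YH)"
```

```text
pos [ 0.4554 -0.3332  0.352 ] F [0.89 0.33 0.59] q [-0.76 -0.05  1.81  0.    1.39 -0.68] | shift cm [-0.13  0.11 12.6 ] turn [-0.001 -0.002  0.001]
```

Request:
arm_command([
  [[-0.1,0.1,4,0,0,0],[-0.1,0.1,8,0,0,0],[-0.1,0.1,10.5,0,0,0],[-0.1,0.1,11.8,0,0,0],[-0.1,0.1,12.6,0,0,0],[-0.1,0.1,12.6,0,0,0],[-0.1,0.1,12.6,0,0,0]],
])

```text
t: 8.42
tool_pos: [0.4568, -0.3359, 0.2286]
tool_rot: [2.313, 2.123, 0.0]
contact_force: [-0.1, 0.1, 0.2]
opening: 0.0855
grip_force: 0.0
```

```bash
python3 -c "
from h import *
delta(np.array([.4563,-.3343]),.226,-YH)"
```

```text
pos [ 0.4568 -0.3359  0.2286] F [-0.11  0.14  0.15] q [-0.77  0.09  1.88  0.    1.16 -0.68] | shift cm [ 0.15 -0.06  0.26] turn [0.002 0.001 0.   ]
```

Request:
arm_command([
  [[0.14,-0.06,0.24,0,0,0],[0.14,-0.06,0.24,0,0,0],[0.14,-0.06,0.24,0,0,0]],
])

```text
t: 8.67
tool_pos: [0.456, -0.3346, 0.2264]
tool_rot: [2.313, 2.122, 0.0]
contact_force: [0.5, -0.1, -0.4]
opening: 0.0854
grip_force: 0.0
```

Request:
arm_command([
  [[0,0,0,0,0,0],[0,0,0,0,0,0],[0,0,0,0,0,0],[0,0,0,0,0,0],[0,0,0,0,0,0],[0,0,0,0,0,0],[0,0,0,0,0,0],[0,0,0,0,0,0]],
], gripper=1, force=35)

```text
t: 9.33
tool_pos: [0.4557, -0.3344, 0.225]
tool_rot: [2.315, 2.124, 0.0]
contact_force: [-0.4, -0.2, 1.2]
opening: 0.0178
grip_force: 34.2
```

Request:
arm_command([
  [[0,0,-1,0,0,0],[0,0,-3,0,0,0],[0,0,-6,0,0,0],[0,0,-9,0,0,0],[0,0,-11,0,0,0],[0,0,-11,0,0,0],[0,0,-11,0,0,0]],
])

```text
t: 9.92
tool_pos: [0.4558, -0.3345, 0.3366]
tool_rot: [2.313, 2.122, 0.0]
contact_force: [0.1, 1.0, -1.2]
opening: 0.0176
grip_force: 34.3
```

```bash
python3 - <<'E'
from h import *
# well estimates from top image: rim circle from floor/wall depth (both), using image taken earlier
Z=np.load('top1.npz'); W=Z['W']; im=Z['im']
x0,x1,y0,y1=170,290,180,270
w=W[y0:y1,x0:x1].reshape(-1,3); a=(w[:,:2]-O)@XH*1000; b=(w[:,:2]-O)@YH*1000; z=w[:,2]*1000
t=(z>58)&(z<66)&(abs(a)<53)&(abs(b)<44)
print('top face a',np.percentile(a[t],[0,1,99,100]).round(1),'b',np.percentile(b[t],[0,1,99,100]).round(1))
f=(z<20)&(np.hypot(a+8,b)<28); print('floor circ',cv2.minEnclosingCircle(np.c_[a[f],b[f]].astype(np.float32)),f.sum())
delta(hp(-8),.36,-YH)
E
```

```text
top face a [-52.9 -51.7  52.   52.8] b [-44.  -43.   43.4  44. ]
floor circ ((-3.058091163635254, -1.6078319549560547), 21.055908203125) 226
pos [ 0.4558 -0.3345  0.3366] F [ 0.07  0.98 -1.19] q [-0.76 -0.04  1.82 -0.    1.36 -0.68] | shift cm [36.65  3.72 -2.4 ] turn [ 0.002  0.002 -0.   ]
```

Request:
arm_command([
  [[29,3.7,-2.4,0,0,0],[29,3.7,-2.4,0,0,0],[29,3.7,-2.4,0,0,0],[29,3.7,-2.4,0,0,0],[29,3.7,-2.4,0,0,0],[29,3.7,-2.4,0,0,0],[29,3.7,-2.4,0,0,0],[29,3.7,-2.4,0,0,0],[29,3.7,-2.4,0,0,0],[29,3.7,-2.4,0,0,0],[29,3.7,-2.4,0,0,0],[29,3.7,-2.4,0,0,0]],
])

```text
t: 10.92
tool_pos: [0.5171, -0.0499, 0.3579]
tool_rot: [-2.316, -2.12, 0.002]
contact_force: [-0.2, -0.9, -1.4]
opening: 0.018
grip_force: 34.3
```

```bash
cat > well.py <<'E'
from h import *
import sys
def rays(uv,c,z):
    K=np.array([[c['fx'],0,c['cx']],[0,c['fy'],c['cy']],[0,0,1]]); T=np.array(c['pose'])
    p=cv2.undistortPoints(uv.reshape(-1,1,2).astype(np.float64),K,np.array(c['dist'])).reshape(-1,2)
    v=np.c_[p[:,0],-p[:,1],-np.ones(len(p))]@T[:3,:3].T; s=(z-T[2,3])/v[:,2]; return T[:3,3]+v*s[:,None]
for n in ('wrist','top'):
    im,d,c=grab(n); W=cloud(d,c); cv2.imwrite(f'pics/{n}_well{sys.argv[1]}.png',im)
    hc=np.r_[hp(-8),.062]; 
    xy=W[...,:2]-O; a=xy@XH*1000; b=xy@YH*1000; z=W[...,2]*1000
    m=((z<57)&(np.hypot(a+8,b)<32)).astype(np.uint8)
    # restrict to ray crossing mouth plane near well
    cs=cv2.findContours(m,cv2.RETR_EXTERNAL,cv2.CHAIN_APPROX_NONE)[0]
    if not cs: print(n,'none'); continue
    P=rays(max(cs,key=cv2.contourArea)[:,0,:],c,.0605)[:,:2]
    A=np.c_[(P-O)@XH,(P-O)@YH]*1000
    s=np.linalg.lstsq(np.c_[2*A,np.ones(len(A))],(A**2).sum(1),rcond=None)[0]; r=np.sqrt(s[2]+s[:2]@s[:2])
    print(n,len(A),'circle fit ab',s[:2].round(2),'r',r.round(2),'resid',np.std(np.hypot(*(A-s[:2]).T)-r).round(2), 'enc',cv2.minEnclosingCircle(A.astype(np.float32)))
    t=(z>59)&(z<66)&(abs(a)<70)&(abs(b)<55)
    if t.any(): print(' face a',np.percentile(a[t],[.5,2,98,99.5]).round(1),'b',np.percentile(b[t],[.5,2,98,99.5]).round(1),'z',np.median(z[t]).round(1))
delta(hp(-8),.36,-YH)
E
python3 well.py 1
```

```text
wrist 163 circle fit ab [-3.87 -1.52] r 20.82 resid 0.22 enc ((-3.897434711456299, -1.5340253114700317), 21.23281478881836)
 face a [-51.  -49.3  56.6  58.2] b [-46.2 -45.1  42.   43.1] z 62.2
top 32 circle fit ab [-3.69 10.97] r 11.45 resid 4.18 enc ((-4.303715229034424, 9.992202758789062), 17.02313232421875)
 face a [-47.5 -45.4  45.   47.5] b [ 3.6  5.6 44.3 44.8] z 61.8
pos [ 0.5172 -0.0498  0.3585] F [-0.85 -0.55 -1.34] q [-0.24 -0.17  1.9  -0.    1.41 -0.15] | shift cm [ 7.77  0.03 -0.15] turn [-0.001  0.    -0.003]
```

View pics/wrist_well1.png

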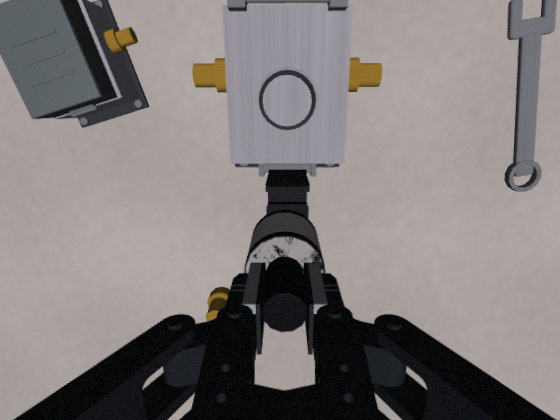

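```bash
python3 - <<'E'
from h import *
from well import rays
Z=np.load('top1.npz'); c=calibration('top'); W=Z['W']; xy=W[...,:2]-O; a=xy@XH*1000; b=xy@YH*1000; z=W[...,2]*1000
m=((z<57)&(np.hypot(a+4,b+1)<27)).astype(np.uint8)
cs=cv2.findContours(m,cv2.RETR_EXTERNAL,cv2.CHAIN_APPROX_NONE)[0]
P=rays(max(cs,key=cv2.contourArea)[:,0,:],c,.0605)[:,:2]; A=np.c_[(P-O)@XH,(P-O)@YH]*1000
s=np.linalg.lstsq(np.c_[2*A,np.ones(len(A))],(A**2).sum(1),rcond=None)[0]; print('top1 well',s[:2],np.sqrt(s[2]+s[:2]@s[:2]))
t=(z>59)&(z<66)&(abs(a)<75)&(abs(b)<55); print(' face a',np.percentile(a[t],[.5,2,98,99.5]).round(1),'b',np.percentile(b[t],[.5,2,98,99.5]).round(1))
o=get_obs(); im,d,c=grab('wrist'); W=cloud(d,c); p=o['tool_pos']; print(p.round(4),o['tool_rot'].round(4))
M=R.from_rotvec(o['tool_rot']).as_matrix(); L=(W-p)@M*1000
for lo,hi,rr in ((140,146,16),(146,155,16),(176,186,26),(195,215,26)):
    k=np.isfinite(L).all(-1)&(L[...,2]>lo)&(L[...,2]<hi)&(np.hypot(L[...,0],L[...,1])<rr)
    Q=L[k]
    if len(Q)>5: print(lo,hi,len(Q),cv2.minEnclosingCircle(Q[:,:2].astype(np.float32)),'x',Q[:,0].min().round(1),Q[:,0].max().round(1),'y',Q[:,1].min().round(1),Q[:,1].max().round(1),'z',np.median(Q[:,2]).round(1))
E
```

```text
Traceback (most recent call last):
  File "well.py", line 8, in <module>
    im,d,c=grab(n); W=cloud(d,c); cv2.imwrite(f'pics/{n}_well{sys.argv[1]}.png',im)
                                                              ~~~~~~~~^^^
IndexError: list index out of range
```

```bash
python3 - <<'E'
s=open('well.py').read(); i=s.index('def rays'); j=s.index('for n in'); open('h.py','a').write(s[i:j]); open('well.py','w').write(s[:i]+s[j:])
E
python3 - <<'E'
from h import *
Z=np.load('top1.npz'); c=calibration('top'); W=Z['W']; xy=W[...,:2]-O; a=xy@XH*1000; b=xy@YH*1000; z=W[...,2]*1000
m=((z<57)&(np.hypot(a+4,b+1)<27)).astype(np.uint8)
cs=cv2.findContours(m,cv2.RETR_EXTERNAL,cv2.CHAIN_APPROX_NONE)[0]
P=rays(max(cs,key=cv2.contourArea)[:,0,:],c,.0605)[:,:2]; A=np.c_[(P-O)@XH,(P-O)@YH]*1000
s=np.linalg.lstsq(np.c_[2*A,np.ones(len(A))],(A**2).sum(1),rcond=None)[0]; print('top1 well',s[:2],np.sqrt(s[2]+s[:2]@s[:2]))
t=(z>59)&(z<66)&(abs(a)<75)&(abs(b)<55); print(' face a',np.percentile(a[t],[.5,2,98,99.5]).round(1),'b',np.percentile(b[t],[.5,2,98,99.5]).round(1))
o=get_obs(); im,d,c=grab('wrist'); W=cloud(d,c); p=o['tool_pos']; print(p.round(4),o['tool_rot'].round(4))
M=R.from_rotvec(o['tool_rot']).as_matrix(); L=(W-p)@M*1000
for lo,hi,rr in ((140,146,16),(146,155,16),(176,186,26),(195,215,26)):
    k=np.isfinite(L).all(-1)&(L[...,2]>lo)&(L[...,2]<hi)&(np.hypot(L[...,0],L[...,1])<rr)
    Q=L[k]
    if len(Q)>5: print(lo,hi,len(Q),cv2.minEnclosingCircle(Q[:,:2].astype(np.float32)),'x',Q[:,0].min().round(1),Q[:,0].max().round(1),'y',Q[:,1].min().round(1),Q[:,1].max().round(1),'z',np.median(Q[:,2]).round(1))
E
```

```text
top1 well [-5.65046754 -0.07098155] 20.319160831900113
 face a [-73.  -53.2  56.   58. ] b [-44.8 -43.6  43.5  44.5]
[ 0.5172 -0.0497  0.3586] [-2.3168e+00 -2.1214e+00  4.0000e-04]
140 146 356 ((0.9721589684486389, 0.037380870431661606), 15.305042266845703) x -11.3 12.1 y -11.7 11.7 z 144.2
146 155 1956 ((1.3044005632400513, 0.027828413993120193), 15.137715339660645) x -11.1 12.1 y -11.8 12.0 z 147.0
176 186 1981 ((1.8656883239746094, 0.5720022320747375), 19.91071891784668) x 0.1 20.4 y -19.3 20.4 z 180.7
195 215 730 ((4.036746025085449, 0.05757713317871094), 19.551889419555664) x 3.0 20.2 y -19.5 19.6 z 204.3
```

```bash
python3 -c "
from h import *
delta(hp(-50,-.8),.312,-YH)
c=calibration('wrist');o=get_obs();M=R.from_rotvec(o['tool_rot']).as_matrix();print((M.T@(np.array(c['pose'])[:3,3]-o['tool_pos'])).round(3), (M.T@np.array(c['pose'])[:3,:3]).round(3))"
```

```text
pos [ 0.5173 -0.0495  0.3587] F [ 0.39 -0.07 -1.95] q [-0.24 -0.17  1.9  -0.    1.41 -0.15] | shift cm [3.53 0.12 4.67] turn [-0.     0.    -0.002]
[0.08  0.    0.031] [[-0.     0.951  0.311]
 [ 1.     0.    -0.001]
 [-0.001  0.311 -0.951]]
```

Request:
arm_command([
  [[3.5,0.1,2,0,0,0],[3.5,0.1,4,0,0,0],[3.5,0.1,4.6,0,0,0],[3.5,0.1,4.6,0,0,0],[3.5,0.1,4.6,0,0,0]],
])

```text
t: 11.53
tool_pos: [0.5219, -0.014, 0.3142]
tool_rot: [2.315, 2.123, 0.003]
contact_force: [0.1, 2.9, 2.2]
opening: 0.0179
grip_force: 35.8
```

```bash
cat > rel.py <<'E'
from h import *
o=get_obs(); im,d,c=grab('wrist'); W=cloud(d,c); p=o['tool_pos']
M=R.from_rotvec(o['tool_rot']).as_matrix(); L=(W-p)@M*1000
for lo,hi,rr in ((176,186,26),(190,205,26),(205,225,26)):
    Q=L[np.isfinite(L).all(-1)&(L[...,2]>lo)&(L[...,2]<hi)&(np.hypot(L[...,0],L[...,1])<rr)]
    if len(Q)>5: print('elem',lo,hi,len(Q),'x',np.percentile(Q[:,0],[1,99]).round(1),'y',np.percentile(Q[:,1],[1,99]).round(1),'xmax',Q[:,0].max().round(1))
xy=W[...,:2]-O; a=xy@XH*1000; b=xy@YH*1000; z=W[...,2]*1000
m=((z<58)&(np.hypot(a+4,b+1)<30)).astype(np.uint8)
cs=cv2.findContours(m,cv2.RETR_EXTERNAL,cv2.CHAIN_APPROX_NONE)[0]
P=rays(max(cs,key=cv2.contourArea)[:,0,:],c,.0605); A=(P-p)@M*1000
s=np.linalg.lstsq(np.c_[2*A[:,:2],np.ones(len(A))],(A[:,:2]**2).sum(1),rcond=None)[0]; r=np.sqrt(s[2]+s[:2]@s[:2])
print('well in tool xy',s[:2].round(2),'r',r.round(2),'resid',np.std(np.hypot(*(A[:,:2]-s[:2]).T)-r).round(2),len(A))
w=(p+M@np.r_[s[:2],A[0,2]])[:2]-O; print('well ab',(w@XH*1000).round(2),(w@YH*1000).round(2),'F',o['contact_force'].round(2))
cv2.imwrite('pics/w_rel.png',im); delta(hp(-5,-.8),.30,-YH)
E
python3 rel.py
```

```text
elem 176 186 1804 x [ 1.3 18.6] y [-18.1  18.8] xmax 19.2
elem 190 205 524 x [ 3.6 17.9] y [-17.5  19. ] xmax 18.1
elem 205 225 507 x [ 2.5 17.1] y [-18.3  18.9] xmax 17.3
well in tool xy [45.68 -0.14] r 20.84 resid 0.21 183
well ab 45945.01 -343.74 F [0.13 2.88 2.17]
pos [ 0.5218 -0.0141  0.3141] F [-0.05  2.33  3.19] q [-0.17 -0.12  1.94  0.    1.32 -0.08] | shift cm [ 4.46 -0.04  1.41] turn [ 0.002 -0.001 -0.001]
```

Request:
arm_command([
  [[0,0,-2,0,0,0],[0,0,-2.5,0,0,0],[0,0,-2.5,0,0,0],[0,0,-2.5,0,0,0],[0,0,-2.5,0,0,0]],
])

```text
t: 12.0
tool_pos: [0.5211, -0.014, 0.3369]
tool_rot: [-2.315, -2.123, 0.002]
contact_force: [0.3, 0.4, -1.2]
opening: 0.0177
grip_force: 35.5
```

```bash
sed -i 's/A\[0,2\]\])\[:2\]-O/A[0,2]]\/1000)[:2]-O/' rel.py; python3 rel.py
```

```text
elem 176 186 1795 x [ 1.2 18.4] y [-18.2  18.9] xmax 18.8
elem 190 205 507 x [ 3.2 17.6] y [-17.3  19.1] xmax 17.9
elem 205 225 507 x [ 1.8 16.7] y [-18.3  19.1] xmax 16.8
well in tool xy [46.06  1.59] r 20.84 resid 0.23 167
well ab -3.63 -1.56 F [ 0.29  0.36 -1.2 ]
pos [ 0.521  -0.0139  0.3367] F [ 0.06 -0.12 -1.48] q [-0.17 -0.15  1.92 -0.    1.37 -0.08] | shift cm [4.46 0.06 3.67] turn [-0.002  0.    -0.001]
```

View pics/w_rel.png

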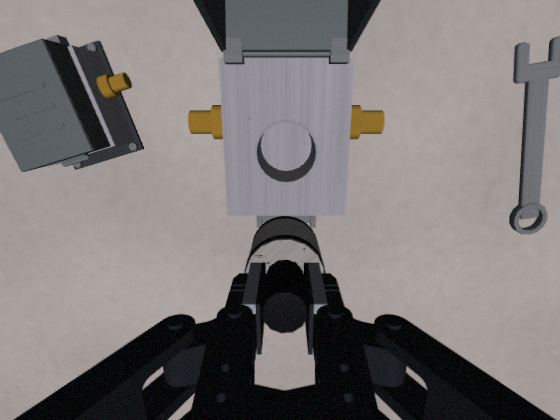

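The wrist view shows the well at (287,150) and the element held at (285,250). The element brushed the latch hook and tilted slightly in the grip, so I'll measure the tilt and correct it.

```bash
cat > tilt.py <<'E'
from h import *
# element pose from its front surface, world axes aligned to housing: u=XH dir, v=-YH dir
o=get_obs(); im,d,c=grab('wrist'); W=cloud(d,c); p=o['tool_pos']
D=W-p; u=D[...,:2]@XH*1000; v=-D[...,:2]@YH*1000; z=W[...,2]*1000
M=R.from_rotvec(o['tool_rot']).as_matrix(); g=(p+M@[0,0,.1547])
gu=(g-p)[:2]@XH*1000; gv=-(g-p)[:2]@YH*1000; gz=g[2]*1000
h=gz-z  # depth below grasp point
k=np.isfinite(W).all(-1)&(h>28)&(h<68)&(abs(u-gu)<27)&(abs(v-gv)<27)
from scipy.optimize import least_squares
f=lambda q:np.hypot(u[k]-gu-q[0]-q[1]*h[k],v[k]-gv-q[2]-q[3]*h[k])-20
s=least_squares(f,[0,0,0,0],loss='soft_l1',f_scale=.5)
k2=k.copy(); idx=np.where(k); good=abs(s.fun if False else f(s.x))<1.5
print('n',k.sum(),good.mean().round(2),'elem axis at grasp u,v',s.x[[0,2]].round(2),'slope u,v per mm down',s.x[[1,3]].round(3),'rms',np.sqrt(np.mean(f(s.x)[good]**2)).round(2))
b=71; eu=gu+s.x[0]+s.x[1]*b; ev=gv+s.x[2]+s.x[3]*b
m=((z<58)&(np.hypot((W[...,:2]-O)@XH*1000+4,(W[...,:2]-O)@YH*1000+1)<30)).astype(np.uint8)
cs=cv2.findContours(m,cv2.RETR_EXTERNAL,cv2.CHAIN_APPROX_NONE)[0]
if cs:
    P=(rays(max(cs,key=cv2.contourArea)[:,0,:],c,.0605)-p)[:,:2]; A=np.c_[P@XH,-P@YH]*1000
    s2=np.linalg.lstsq(np.c_[2*A,np.ones(len(A))],(A**2).sum(1),rcond=None)[0]
    print('elem bottom rel TCP',eu.round(2),ev.round(2),'well rel TCP',s2[:2].round(2),'-> need',(s2[:2]-[eu,ev]).round(2),'r',np.sqrt(s2[2]+s2[:2]@s2[:2]).round(2))
print('tcp',p.round(4),'F',o['contact_force'].round(2),'bottom z',(gz-b).round(1),'toolz',M[:,2].round(3))
E
python3 tilt.py
```

```text
n 1274 1.0 elem axis at grasp u,v [-0.11  0.28] slope u,v per mm down [-0.062  0.002] rms 0.22
elem bottom rel TCP -4.52 0.11 well rel TCP [45.93  1.3 ] -> need [50.45  1.19] r 20.83
tcp [ 0.521  -0.0139  0.3367] F [ 0.06 -0.12 -1.48] bottom z 111.0 toolz [-0.002  0.    -1.   ]
```

Request:
arm_command([
  [[-0.5,0.1,0,0,0.031,0],[-0.96,0.1,0,0,0.062,0],[-0.96,0.1,0,0,0.062,0],[-0.96,0.1,0,0,0.062,0],[-0.96,0.1,0,0,0.062,0]],
])

```text
t: 12.52
tool_pos: [0.5215, -0.0234, 0.3374]
tool_rot: [-2.283, -2.095, -0.069]
contact_force: [-0.7, -0.7, -1.8]
opening: 0.0175
grip_force: 35.4
```

```bash
python3 tilt.py
```

```text
n 1232 1.0 elem axis at grasp u,v [-0.22  0.29] slope u,v per mm down [0.001 0.003] rms 0.22
elem bottom rel TCP 9.36 0.37 well rel TCP [5.526e+01 3.000e-02] -> need [45.9  -0.34] r 20.84
tcp [ 0.5215 -0.0234  0.3374] F [-0.66 -0.71 -1.83] bottom z 112.0 toolz [ 0.005  0.061 -0.998]
```

Request:
arm_command([
  [[2,0,0.12,0,0,0],[4,0,0.25,0,0,0],[4.58,-0.03,0.28,0,0,0],[4.58,-0.03,0.28,0,0,0],[4.58,-0.03,0.28,0,0,0],[4.58,-0.03,0.28,0,0,0]],
])

```text
t: 13.07
tool_pos: [0.5252, 0.0219, 0.3379]
tool_rot: [-2.284, -2.095, -0.07]
contact_force: [0.8, 0.7, -1.8]
opening: 0.0176
grip_force: 35.4
```

```bash
python3 tilt.py; python3 -c "
from h import *
im,d,c=grab('wrist'); cv2.imwrite('pics/w3.png',im)
w=np.array([.5214,.0313]); print((hp(-3.63,-1.56)).round(4))"
```

```text
n 1230 1.0 elem axis at grasp u,v [-0.22  0.3 ] slope u,v per mm down [0.    0.003] rms 0.21
elem bottom rel TCP 9.3 0.52 well rel TCP [13.65  0.24] -> need [ 4.34 -0.29] r 16.85
tcp [0.5252 0.0219 0.3379] F [ 0.82  0.65 -1.79] bottom z 112.5 toolz [ 0.005  0.061 -0.998]
[0.5262 0.0318]
```

View pics/w3.png

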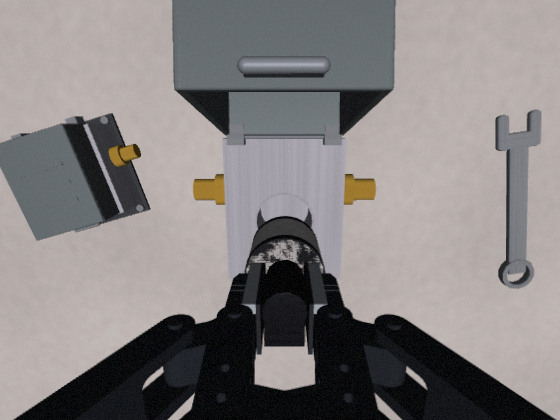

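Element above the well (visible rim at (285,205)), upright. I'll lower it.

Request:
arm_command([
  [[-0.05,-0.03,1.5,0,0,0],[-0.14,-0.03,3,0,0,0],[-0.2,-0.03,4,0,0,0],[-0.23,-0.03,4.4,0,0,0],[-0.23,-0.03,4.4,0,0,0],[-0.23,-0.03,4.4,0,0,0]],
])

```text
t: 13.67
tool_pos: [0.5251, 0.0225, 0.2941]
tool_rot: [-2.284, -2.095, -0.071]
contact_force: [0.9, -0.2, -0.7]
opening: 0.0182
grip_force: 35.5
```

```bash
cat > far.py <<'E'
from h import *
from scipy.optimize import least_squares
# far rim arc of well, fixed radius, relative to TCP
o=get_obs(); im,d,c=grab('wrist'); W=cloud(d,c); p=o['tool_pos']
z=W[...,2]*1000; a=(W[...,:2]-O)@XH*1000; b=(W[...,:2]-O)@YH*1000
m=((z<58)&(np.hypot(a+4,b+1)<30)).astype(np.uint8)
cs=cv2.findContours(m,cv2.RETR_EXTERNAL,cv2.CHAIN_APPROX_NONE)[0]
P=rays(max(cs,key=cv2.contourArea)[:,0,:],c,.0605)[:,:2]-p[:2]; A=np.c_[P@XH,-P@YH]*1000
q=(A+p[:2]@np.c_[XH,-YH]*1000); w0=hp(-3.63,-1.56)@np.c_[XH,-YH]*1000
k=np.hypot(*(q-w0).T)>18.5; k&=(q-w0)[:,0]>5
s=least_squares(lambda t:np.hypot(*(A[k]-t).T)-20.84,A[k].mean(0)-[15,0],loss='soft_l1',f_scale=.3)
print('far arc n',k.sum(),'well rel TCP',s.x.round(2),'rms',np.sqrt(np.mean(s.fun**2)).round(2))
E
python3 far.py; python3 tilt.py
```

```text
far arc n 95 well rel TCP [9.23 0.26] rms 0.71
n 1233 1.0 elem axis at grasp u,v [-0.18  0.29] slope u,v per mm down [0.001 0.005] rms 0.23
elem bottom rel TCP 9.45 0.8 well rel TCP [8.46 0.19] -> need [-0.99 -0.61] r 20.3
tcp [0.5253 0.0226 0.2946] F [-0.69  0.1  -1.05] bottom z 69.2 toolz [ 0.006  0.062 -0.998]
```

Request:
arm_command([
  [[-0.03,-0.04,0.3,0,0,0],[-0.04,-0.04,0.6,0,0,0],[-0.06,-0.04,0.9,0,0,0],[-0.08,-0.04,1.2,0,0,0],[-0.08,-0.04,1.2,0,0,0]],
])

```text
t: 14.18
tool_pos: [0.5242, 0.0228, 0.2808]
tool_rot: [-2.283, -2.094, -0.069]
contact_force: [-0.7, -0.4, -2.5]
opening: 0.018
grip_force: 35.5
```

Request:
arm_command([
  [[-0.02,0,0.3,0,0,0],[-0.04,0,0.6,0,0,0],[-0.06,0,0.9,0,0,0],[-0.06,0,0.9,0,0,0]],
])

```text
t: 14.52
tool_pos: [0.5242, 0.0227, 0.2719]
tool_rot: [-2.283, -2.094, -0.069]
contact_force: [-0.2, -0.4, -1.4]
opening: 0.018
grip_force: 35.5
```

Request:
arm_command([
  [[-0.02,0,0.3,0,0,0],[-0.04,0,0.6,0,0,0],[-0.06,0,0.9,0,0,0],[-0.07,0,1.2,0,0,0],[-0.07,0,1.2,0,0,0]],
])

```text
t: 14.93
tool_pos: [0.5242, 0.0228, 0.2599]
tool_rot: [-2.283, -2.094, -0.069]
contact_force: [-0.3, -0.3, -1.2]
opening: 0.0181
grip_force: 35.5
```

Request:
arm_command([
  [[-0.02,0,0.3,0,0,0],[-0.04,0,0.6,0,0,0],[-0.06,0,0.9,0,0,0],[-0.08,0,1.3,0,0,0],[-0.08,0,1.3,0,0,0]],
])

```text
t: 15.35
tool_pos: [0.5241, 0.0228, 0.2466]
tool_rot: [-2.282, -2.094, -0.069]
contact_force: [-0.3, 0.3, -1.8]
opening: 0.0175
grip_force: 35.5
```

Request:
arm_command([
  [[0,0,0.15,0,0,0],[-0.01,0,0.25,0,0,0],[-0.01,0,0.25,0,0,0]],
])

```text
t: 15.6
tool_pos: [0.5245, 0.0228, 0.2451]
tool_rot: [-2.283, -2.095, -0.071]
contact_force: [0.2, 0.0, -2.1]
opening: 0.0172
grip_force: 35.5
```

Request:
arm_command([
  [[0,0,0.1,0,0,0],[-0.01,0,0.2,0,0,0],[-0.01,0,0.2,0,0,0],[-0.01,0,0.2,0,0,0]],
])

```text
t: 15.93
tool_pos: [0.5245, 0.0229, 0.2432]
tool_rot: [-2.283, -2.095, -0.071]
contact_force: [-0.5, 0.4, -1.4]
opening: 0.0175
grip_force: 35.5
```

Request:
arm_command([
  [[0,0,0.1,0,0,0],[-0.01,0,0.15,0,0,0],[-0.01,0,0.15,0,0,0],[-0.01,0,0.15,0,0,0]],
])

```text
t: 16.27
tool_pos: [0.5245, 0.0228, 0.2417]
tool_rot: [-2.283, -2.095, -0.071]
contact_force: [1.5, 0.3, -1.3]
opening: 0.0181
grip_force: 35.5
```

Request:
arm_command([
  [[0,0,0.05,0,0,0],[0,0,0.1,0,0,0],[0,0,0.1,0,0,0],[0,0,0.1,0,0,0]],
])

```text
t: 16.6
tool_pos: [0.5245, 0.0229, 0.2407]
tool_rot: [-2.283, -2.095, -0.071]
contact_force: [0.6, 0.1, -1.3]
opening: 0.0176
grip_force: 35.5
```

Request:
arm_command([
  [[0,0,0.05,0,0,0],[0,0,0.1,0,0,0],[0,0,0.1,0,0,0],[0,0,0.1,0,0,0]],
])

```text
t: 16.93
tool_pos: [0.5246, 0.023, 0.2398]
tool_rot: [-2.283, -2.095, -0.071]
contact_force: [-0.1, 0.2, -2.0]
opening: 0.0181
grip_force: 35.5
```

Request:
arm_command([
  [[0,0,0.05,0,0,0],[0,0,0.1,0,0,0],[0,0,0.1,0,0,0],[0,0,0.1,0,0,0]],
])

```text
t: 17.27
tool_pos: [0.5248, 0.023, 0.2397]
tool_rot: [-2.283, -2.095, -0.071]
contact_force: [-3.3, -0.6, 4.9]
opening: 0.0176
grip_force: 36.1
```

```bash
python3 tilt.py | tail -1; python3 - <<'E'
from h import *
o=get_obs(); im,d,c=grab('wrist'); W=cloud(d,c); p=o['tool_pos']
M=R.from_rotvec(o['tool_rot']).as_matrix(); L=(W-p)@M*1000
k=(np.hypot(L[...,0]-0,L[...,1])<22)&(L[...,0]>11)&(L[...,2]>160)
z=W[k][:,2]*1000; h,e=np.histogram(z,bins=np.arange(10,100,2)); print([(e[i],h[i]) for i in range(len(h)) if h[i]>20])
E
```

```text
tcp [0.5248 0.023  0.2397] F [-3.26 -0.61  4.89] bottom z 14.3 toolz [ 0.005  0.062 -0.998]
[(np.int64(58), np.int64(240)), (np.int64(60), np.int64(722)), (np.int64(62), np.int64(143)), (np.int64(72), np.int64(38)), (np.int64(74), np.int64(58)), (np.int64(76), np.int64(61)), (np.int64(78), np.int64(43))]
```

Request:
arm_command([
  [[0,0,0,0,0,0],[0,0,0,0,0,0],[0,0,0,0,0,0],[0,0,0,0,0,0],[0,0,0,0,0,0]],
], gripper=-0.4)

```text
t: 17.78
tool_pos: [0.5245, 0.023, 0.2386]
tool_rot: [-2.283, -2.095, -0.071]
contact_force: [-0.7, 0.2, -0.6]
opening: 0.0599
grip_force: 0.0
```

Request:
arm_command([
  [[0.05,0,-1,0,0,0],[0.2,0,-3,0,0,0],[0.4,0,-6,0,0,0],[0.6,0,-10,0,0,0],[0.9,0,-14,0,0,0],[0.9,0,-15,0,0,0],[0.9,0,-15,0,0,0]],
])

```text
t: 18.37
tool_pos: [0.5255, 0.0226, 0.3953]
tool_rot: [-2.289, -2.101, -0.082]
contact_force: [0.6, 0.3, -0.0]
opening: 0.0598
grip_force: 0.0
```

```bash
python3 - <<'E'
from h import *
c=calibration('wrist'); im,d=get_image('wrist'); W=cloud(d,c); z=W[...,2]*1000; a=(W[...,:2]-O)@XH*1000; b=(W[...,:2]-O)@YH*1000
for lo,hi in ((90,98),(56,60.8)):
    k=(z>lo)&(z<hi)&(np.hypot(a+3.6,b+1.5)<21)
    if k.sum(): print(lo,k.sum(),cv2.minEnclosingCircle(np.c_[a[k],b[k]].astype(np.float32)),np.median(z[k]))
delta(hp(-3.6),.40,-YH)
# cover geometry from scene
im,d,c=grab('scene'); cv2.imwrite('pics/s3.png',im); W=cloud(d,c); z=W[...,2]*1000; a=(W[...,:2]-O)@XH*1000; b=(W[...,:2]-O)@YH*1000
k=(z>80)&(z<190)&(a>40)&(a<140)&(abs(b)<50)
print('cover a',np.percentile(a[k],[1,50,99]),'z',np.percentile(z[k],[1,99]),'b',np.percentile(b[k],[1,99]))
t=k&(z>165); print('top edge a',np.percentile(a[t],[2,98]),np.median(z[t]))
E
```

```text
90 382 ((-2.5335302352905273, -1.7612384557724), 9.387195587158203) 94.29295492671395
56 671 ((-2.814849853515625, -1.5966389179229736), 20.124217987060547) 60.10964532080859
pos [0.5249 0.0226 0.3918] F [-0.03  0.04 -0.15] q [-0.11 -0.18  1.86  0.06  1.46 -0.03] | shift cm [ 0.97 -0.09 -0.76] turn [ 0.005 -0.062 -0.   ]
cover a [ 63.79722757  91.35232542 114.2347812 ] z [ 81.25186427 181.42703159] b [-44.592414    41.44956358]
top edge a [ 77.21907083 115.6709975 ] 173.91975172556732
```

```bash
python3 -c "
from h import *
delta(hp(158,-1),.40,-YH)"
```

```text
pos [0.5244 0.0227 0.3891] F [0.52 0.53 0.14] q [-0.11 -0.18  1.86  0.06  1.46 -0.03] | shift cm [17.12  0.05 -0.03] turn [ 0.    -0.062 -0.   ]
```

Request:
arm_command([
  [[4,0,0,0,-0.062,0],[8,0,0,0,-0.062,0],[12,0,0,0,-0.062,0],[16,0,0,0,-0.062,0],[17.1,0,0,0,-0.062,0],[17.1,0,0,0,-0.062,0],[17.1,0,0,0,-0.062,0],[17.1,0,0,0,-0.062,0]],
], gripper=1, force=30)

```text
t: 19.13
tool_pos: [0.539, 0.1917, 0.3979]
tool_rot: [-2.315, -2.122, 0.004]
contact_force: [0.2, -1.0, -0.5]
opening: -0.0001
grip_force: 0.0
```

```bash
python3 -c "
from h import *
delta(hp(158,-1),.327,-YH)"
```

```text
pos [0.539  0.1917 0.3979] F [ 0.21 -0.99 -0.48] q [ 0.21 -0.07  1.74 -0.    1.47  0.3 ] | shift cm [0.13 0.06 7.09] turn [-0.003  0.001 -0.001]
```

Request:
arm_command([
  [[0,0,3.5,0,0,0],[0,0,6,0,0,0],[0,0,7,0,0,0],[0,0,7,0,0,0],[-1,0,7,0,0,0],[-2,0,7,0,0,0],[-2.4,0,7,0,0,0],[-2.8,0,7,0,0,0],[-3.2,0,7,0,0,0],[-3.2,0,7,0,0,0]],
])

```text
t: 19.97
tool_pos: [0.5368, 0.1602, 0.3308]
tool_rot: [2.315, 2.122, 0.003]
contact_force: [0.1, 1.5, 0.4]
opening: -0.0001
grip_force: 0.5
```

Request:
arm_command([
  [[-0.4,0,0,0,0,0],[-0.8,0,0,0,0,0],[-1.2,0,0,0,0,0],[-1.6,0,0,0,0,0],[-1.6,0,0,0,0,0]],
])

```text
t: 20.38
tool_pos: [0.535, 0.1444, 0.3295]
tool_rot: [2.315, 2.123, -0.001]
contact_force: [0.5, 1.0, 0.1]
opening: 0.0002
grip_force: 0.4
```

```bash
cat > pose.py <<'E'
from h import *
o=get_obs(); p=o['tool_pos']; q=p[:2]-O
print('a',(q@XH*1000).round(1),'b',(q@YH*1000).round(1),'tip z',(p[2]*1000-173).round(1),'F_a',(o['contact_force'][:2]@XH).round(2),'Fz',o['contact_force'][2].round(2))
im,d,c=grab('scene'); W=cloud(d,c); z=W[...,2]*1000; a=(W[...,:2]-O)@XH*1000; b=(W[...,:2]-O)@YH*1000
k=(z>72)&(z<190)&(a>-60)&(a<150)&(b<-38)&(b>-50)
if k.sum()>20: print('cover near side a',np.percentile(a[k],[2,98]).round(0),'z',np.percentile(z[k],[2,98]).round(0),k.sum())
E
python3 pose.py
```

```text
a 109.3 b -0.7 tip z 156.5 F_a 1.06 Fz 0.06
cover near side a [57. 96.] z [ 74. 179.] 626
```

Request:
arm_command([
  [[-0.5,0,-0.4,0,0,0],[-1,0,-0.7,0,0,0],[-1.6,0,-1,0,0,0],[-2.1,0,-1.15,0,0,0],[-2.9,0,-1.25,0,0,0],[-3.6,0,-1.28,0,0,0],[-4.4,0,-1.25,0,0,0],[-5.2,0,-1.15,0,0,0],[-5.2,0,-1.15,0,0,0]],
])

```text
t: 21.18
tool_pos: [0.5306, 0.0916, 0.3411]
tool_rot: [2.316, 2.122, -0.001]
contact_force: [-0.2, 0.2, 1.4]
opening: 0.0002
grip_force: 0.5
```

```bash
python3 pose.py
```

```text
a 56.4 b -0.8 tip z 168.1 F_a 0.17 Fz 1.43
cover near side a [ 9. 82.] z [ 79. 177.] 644
```

Request:
arm_command([
  [[-0.7,0,0.12,0,0,0],[-1.45,0,0.33,0,0,0],[-2.2,0,0.6,0,0,0],[-2.9,0,0.9,0,0,0],[-3.6,0,1.25,0,0,0],[-4.2,0,1.65,0,0,0],[-4.9,0,2.1,0,0,0],[-5.45,0,2.6,0,0,0],[-6,0,3.2,0,0,0],[-6.5,0,3.75,0,0,0],[-6.5,0,3.75,0,0,0]],
])

```text
t: 22.15
tool_pos: [0.5245, 0.0275, 0.3018]
tool_rot: [-2.315, -2.122, 0.003]
contact_force: [-0.5, 0.3, 0.9]
opening: 0.0001
grip_force: 0.6
```

```bash
python3 pose.py
```

```text
a -8.0 b -0.2 tip z 128.8 F_a 0.25 Fz 0.89
cover near side a [-43.  61.] z [ 76. 132.] 663
```

Request:
arm_command([
  [[-0.4,0,0.25,0,0,0],[-0.8,0,0.5,0,0,0],[-1.2,0,0.75,0,0,0],[-1.6,0,1,0,0,0],[-1.7,0,1,0,0,0],[-1.7,0,1,0,0,0]],
])

```text
t: 22.7
tool_pos: [0.5234, 0.0111, 0.2933]
tool_rot: [-2.315, -2.123, 0.001]
contact_force: [-1.2, -0.2, 1.2]
opening: -0.0002
grip_force: 0.4
```

Request:
arm_command([
  [[-0.1,0,0.1,0,0,0],[-0.2,0,0.25,0,0,0],[-0.3,0,0.4,0,0,0],[-0.3,0,0.4,0,0,0]],
])

```text
t: 23.03
tool_pos: [0.5233, 0.0083, 0.2894]
tool_rot: [2.315, 2.124, -0.0]
contact_force: [0.3, 0.5, 0.7]
opening: 0.0002
grip_force: 0.4
```

```bash
python3 pose.py
```

```text
a -27.2 b -0.6 tip z 116.4 F_a 0.57 Fz 0.68
cover near side a [-49.  57.] z [ 74. 186.] 682
```

Request:
arm_command([
  [[-0.3,0,0.1,0,0,0],[-0.6,0,0.2,0,0,0],[-0.6,0,0.3,0,0,0],[-0.6,0,0.3,0,0,0]],
])

```text
t: 23.42
tool_pos: [0.5231, 0.0024, 0.2875]
tool_rot: [2.315, 2.123, 0.001]
contact_force: [-0.8, 1.5, 5.5]
opening: -0.0
grip_force: 2.4
```

Request:
arm_command([
  [[0,0,0.1,0,0,0],[0,0,0.2,0,0,0],[0,0,0.2,0,0,0],[0,0,0.2,0,0,0]],
])

```text
t: 23.75
tool_pos: [0.5232, 0.0021, 0.2863]
tool_rot: [2.314, 2.123, -0.0]
contact_force: [-2.6, 0.1, 9.2]
opening: -0.0001
grip_force: 4.1
```

Request:
arm_command([
  [[0,0,0.1,0,0,0],[0,0,0.2,0,0,0],[0,0,0.2,0,0,0],[0,0,0.2,0,0,0]],
])

```text
t: 24.08
tool_pos: [0.5231, 0.0015, 0.2839]
tool_rot: [2.313, 2.122, -0.003]
contact_force: [-2.2, -2.6, 6.1]
opening: 0.0002
grip_force: 3.1
```

Request:
arm_command([
  [[0,0,0.05,0,0,0],[0,0,0.1,0,0,0],[0,0,0.1,0,0,0],[0,0,0.1,0,0,0]],
])

```text
t: 24.42
tool_pos: [0.5231, 0.0013, 0.283]
tool_rot: [2.312, 2.122, -0.004]
contact_force: [-3.0, -3.7, 6.9]
opening: -0.0003
grip_force: 3.4
```

```bash
python3 pose.py; python3 -c "
from h import *
im,d,c=grab('scene'); cv2.imwrite('pics/s4.png',cv2.resize(im[120:260,250:400],None,fx=4,fy=4))"
```

```text
a -34.2 b -1.0 tip z 110.0 F_a -3.97 Fz 6.89
cover near side a [-50.  56.] z [ 73. 181.] 656
```

View pics/s4.png

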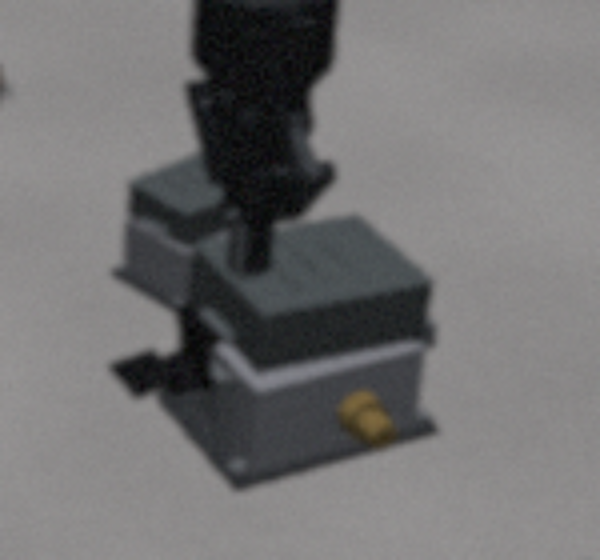

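The cover is almost shut, with the fingers pressing at (250,260) and a slight gap left at the front. I'll keep pressing gently.

Request:
arm_command([
  [[0,0,0.07,0,0,0],[0,0,0.15,0,0,0],[0,0,0.15,0,0,0],[0,0,0.15,0,0,0]],
])

```text
t: 24.85
tool_pos: [0.5232, 0.0012, 0.2816]
tool_rot: [2.312, 2.121, -0.004]
contact_force: [-1.6, -5.0, 7.2]
opening: -0.0001
grip_force: 3.4
```

Request:
arm_command([
  [[0,0,0.07,0,0,0],[0,0,0.15,0,0,0],[0,0,0.15,0,0,0],[0,0,0.15,0,0,0]],
])

```text
t: 25.18
tool_pos: [0.5227, 0.0022, 0.2783]
tool_rot: [2.315, 2.124, -0.001]
contact_force: [0.2, -0.9, 1.5]
opening: 0.0001
grip_force: 0.6
```

Request:
arm_command([
  [[0,0,0.05,0,0,0],[0,0,0.1,0,0,0],[0,0,0.1,0,0,0],[0,0,0.1,0,0,0]],
])

```text
t: 25.52
tool_pos: [0.5227, 0.0025, 0.2775]
tool_rot: [-2.315, -2.124, 0.001]
contact_force: [-0.2, -1.6, 1.4]
opening: -0.0003
grip_force: 0.7
```

Request:
arm_command([
  [[0,0,-0.3,0,0,0],[0,0,-0.6,0,0,0],[0,0,-0.6,0,0,0],[0,0,-0.6,0,0,0]],
])

```text
t: 25.85
tool_pos: [0.5228, 0.0025, 0.2838]
tool_rot: [2.315, 2.124, 0.001]
contact_force: [0.2, -1.1, -0.2]
opening: -0.0
grip_force: 0.0
```

```bash
cat > cv.py <<'E'
from h import *
o=get_obs(); print(o['tool_pos'].round(4),o['contact_force'].round(2))
im,d,c=grab('scene'); W=cloud(d,c); z=W[...,2]*1000; a=(W[...,:2]-O)@XH*1000; b=(W[...,:2]-O)@YH*1000
k=(z>97)&(z<125)&(a>-46)&(a<52)&(b<38)&(b>-40)&((b<-18)|(a>0))
q=np.linalg.lstsq(np.c_[a[k],b[k],np.ones(k.sum())],z[k],rcond=None)[0]; print('cover plane',q.round(4),k.sum())
k=(z>55)&(z<80)&(a<-85)&(a>-118)&(abs(b)<18); print('pad',k.sum(),np.median(z[k]).round(1) if k.any() else '')
E
python3 cv.py
```

```text
[0.5228 0.0025 0.2838] [ 0.23 -1.14 -0.18]
cover plane [-1.350000e-02  7.200000e-03  1.055403e+02] 513
pad 127 67.6
```

Contact force is gone and the cover stays level at about 105 mm. I'll retreat, check once more and hand in.

Request:
arm_command([
  [[0,0,-3,0,0,0],[0,0,-7,0,0,0],[0,0,-11,0,0,0],[0,0,-13,0,0,0],[0,0,-13,0,0,0],[0,0,-13,0,0,0],[0,0,-13,0,0,0]],
])

```text
t: 26.48
tool_pos: [0.5225, 0.0025, 0.4122]
tool_rot: [-2.314, -2.123, 0.002]
contact_force: [-0.2, 0.2, -1.0]
opening: -0.0
grip_force: 0.0
```

```bash
python3 cv.py && python3 -c "
from station import *
print(finish_job())"
```

```text
[0.5225 0.0025 0.4122] [-0.17  0.17 -0.97]
cover plane [-1.350000e-02  9.700000e-03  1.055118e+02] 514
pad 132 67.6
the job is handed in; nothing more can be done
None
```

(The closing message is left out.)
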